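Turn over the upside-down chip cartridge in the reader's flip loader

TASK

One of the three small cartridges on the white paper has arrived upside down, showing its black underside with an orange bar. Lay it, still upside down, in the pocket of the loader's open blue leaf and let go; then swing the leaf by its orange bar right over until it lies fully shut, so that the cartridge ends up face up, flat on the grey bed beneath it.

Things in the scene. Friction and masses are not known exactly. Their poses are not given: they have to be found in the camera images.
- cartridge_c (a point): Centre of the upside-down cartridge: loose 60 g block, 40 mm (its x) by 52 mm (y) by 24 mm high (z). Its z points out of the printed face (white, blue window with 3 x 3 wells, yellow dot), so DOWN at the start; from above one sees a black underside with an orange bar. Two like cartridges nearby lie face up. A half turn about the vertical makes no difference.
- hinge (a point): Middle of the loader's hinge axis, 45 mm above the bench; loader fixed to the bench, yaw varies. x along the axis, z up, y level to the open leaf. Open leaf's pocket: centre y +48 mm, floor z -13 mm, 56 (x) by 68 mm (y): the cartridge's 52 mm side goes along y. Grey bed: centre y -48 mm, floor z -13 mm, 60 mm wide in x, 6 mm rim on the 3 sides away from the hinge. Base reaches 90 mm in y, 55 mm in x.
- bar (a point): Middle of the orange grip bar on the leaf's free edge: round, 10 mm thick, 72 mm long, parallel to the hinge axis, 128 mm from it, 38 mm clear of the leaf's outer wall. Leaf open: at y +128 mm of the hinge frame, 45 mm above the bench; leaf shut: y -128 mm, same height.
- leaf (a joint): Leaf angle: 0 open flat, 1.57 upright, 3.14 shut over the bed. 220 g, lightly damped, no latch or spring: let go, it falls the way it leans. Pocket walls 4 mm thick: 16 mm high at the hinge, 10 mm at the outer edge; at both x ends only 12 mm high corner posts, with a 44 mm gap for fingers. Shut, it leaves 26 mm between its floor and the bed's.

How it is judged:
By the outcome, as a careful person would: the job done as asked, in the order asked, and still so for the second after the job is handed in, with the robot touching nothing.
It also fails if it takes over 54 s, if anything falls off the work surface, if the arm or the gripper's body presses on something with over 40 N, if the wrist force passes 120 N, or if a joint passes its speed limit or range.

ROBOT

A 6-joint arm with a two-finger parallel gripper is mounted at the origin on the work surface. World frame = base frame: x ahead of the robot, y to its left, z up, the work surface at z = 0. Lengths are in mm, angles in rad, forces in N, time in s.
With the tool pointing down it reaches from about 325 to 875 mm from the base axis. Payload 4.4 kg.
Tool frame: the origin (TCP) lies on the centre line of the jaws, within the pads' length; the fingertips stand ahead of it and the grasp point (between the pads) lies 6 mm ahead of it (ctrl.tcp_to_tips is the z of the fingertips in the tool frame, in mm); z points along the fingers, y is the direction in which the jaws open and shut (so a half turn about z gives the same grasp; the last joint's range is limited). The gripper opens to 85 mm and grips with 20 to 120 N. Pads are 22 mm wide; open, the fingers measure 114 mm over their backs; the gripper's body (76 mm by 85 mm) begins 54 mm behind the grasp point. The pads swing forward as they close: fully open they stand 13 mm farther back than shut.
Start: joints at [1.095, 0.207, 1.542, -0, 1.393, -0.15], TCP at [183.503, 544.935, 256.282] pointing down, gripper open.
Joint ranges: [-2.73, 2.73], [-0.86, 2.22], [0.23, 2.46], [-1.11, 4.25], [0.08, 2.63], [-2.82, 2.82]. Speed limits (rad/s): [2.79, 2.79, 3.14, 3.14, 3.14, 3.14].

INTERFACE

Orientations are given as a 3x3 rotation matrix whose columns are the frame's x, y, z axes.
In Python, from plant import ctrl, sensors, optics gives the robot as it stands. Calls block until the motion is done:
- ctrl.move_ptp(position, orientation): joint-space move of the TCP to a pose.
- ctrl.move_l(position, rot=None, vel=150, threshold=None): straight line of the TCP; rot=None keeps the orientation; vel is the mean speed in mm/s. With threshold (N) it stops when the force on the tool has changed by that much, and returns True; else False.
- ctrl.set_joints(angles): joint-space move.
- ctrl.gripper_to(opening, force=None): finger opening in mm; force is the grip in N (None keeps the last); returns when the fingers have stopped.
- ctrl.hold(seconds).
- ctrl.solve_ik(position, orientation): joint angles nearest the present ones, or None.
- sensors.read_state(): the state.
- optics.grab_frame(name): name is "scene" or "top" or "wrist"; returns (picture, depth): 420x560x3 uint8, red, green, blue; 420x560 float32, mm along the optical axis (not along the pixel's ray), 0 where there is no reading.
- optics.camera_params(name): a dict with "mtx" (3x3 intrinsics, pixels), "R" (3x3) and "t" (3): a world point X has camera coordinates R X + t; the wrist camera has in their place "T_tool_cam" (4x4, takes a point from camera to tool coordinates, whose origin is the TCP and whose axes are the flange's). Camera axes: x right, y down, z forward; pixel columns grow to the right and rows downward; lengths in mm; the calibration is good to about 2 mm. The wrist camera is an equidistant fisheye: a pixel r from the principal point sees the ray r / f radians off the axis. A picture is of the moment at which its call begins: read the wrist's pose just before it. camera_params takes no time and is no camera call.
A pose or a line that the arm cannot do raises ctrl.MotionError and nothing moves.
- ctrl.finish_job(): hands the job in, once; it reports no verdict.
The state is a dict: "t": time; "q": joint angles; "qvel": joint speeds; "tau": joint torques, N m; "eef_pos": TCP position; "eef_rot": TCP orientation; "force": force on the tool from outside, world axes, zero at the start; "wrist_torque": the same for the moment, N m; "grip_width": finger opening in mm.
Only numpy, scipy, OpenCV 4.12 (cv2) and the standard library are available. Lean on these libraries where they do the work, as an engineer would, in place of code of your own. Each camera call takes 0.05 s, during which the arm holds its last target. There are 200 camera calls.

## Working session

There is one attempt and no reset: what is moved stays moved. The work goes in short steps, each a Python script; the robot and the scene stay as the last script left them, time stands still between calls to the robot, and variables do not carry over. Pictures are saved under pics/ and viewed, about 8 in all and at most 12, crops included, and the job is handed in when it is done.

```bash
ls; mkdir -p pics
python3 - <<'E'
from plant import ctrl,sensors,optics
import cv2,numpy as np
for n in("top","scene"):
    im,d=optics.grab_frame(n); cv2.imwrite(f"pics/{n}0.png",im[:,:,::-1]); np.save(f"pics/{n}0.npy",d)
    p=optics.camera_params(n); print(n,p)
print(ctrl.tcp_to_tips,sensors.read_state()["t"])
E
```

```text
pics
top {'mtx': array([[404.99556909,   0.        , 276.38247619],
       [  0.        , 404.99556909, 206.78852416],
       [  0.        ,   0.        ,   1.        ]]), 'R': array([[-0.00962404, -0.99994668, -0.00374262],
       [-0.99949091,  0.00973337, -0.03038378],
       [ 0.03041859,  0.0034483 , -0.9995313 ]]), 't': array([127.72188697, 512.32832759, 852.51331683])}
scene {'mtx': array([[477.12522527,   0.        , 279.1126264 ],
       [  0.        , 477.12522527, 208.72073017],
       [  0.        ,   0.        ,   1.        ]]), 'R': array([[ 0.7689859 ,  0.63904491,  0.0168012 ],
       [ 0.48265538, -0.56316221, -0.67073997],
       [-0.41917117,  0.52389877, -0.74150227]]), 't': array([-472.38273536, -134.15086904, 1020.27480532])}
25.0 0.1
```

View pics/top0.png

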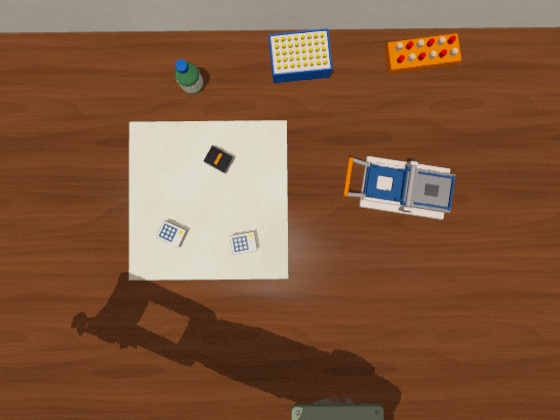

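View pics/scene0.png

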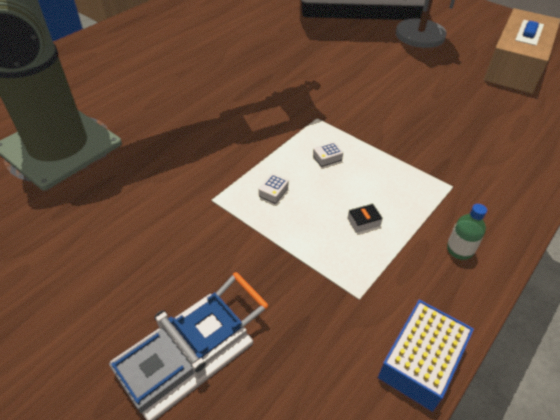

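The top view shows the black cartridge near (219,158). The loader has its orange bar near (349,178) and its hinge near (408,187), with the grey bed to the right. Next I'll enlarge both and segment them.

```bash
cat > h.py <<'E'
from plant import ctrl,sensors,optics
import cv2,numpy as np
def back(name,uv,z):
    p=optics.camera_params(name); r=np.linalg.inv(p["mtx"])@[uv[0],uv[1],1]
    d=p["R"].T@r; c=-p["R"].T@p["t"]; return c+d*(z-c[2])/d[2]
def proj(name,X):
    p=optics.camera_params(name); c=p["R"]@np.asarray(X)+p["t"]; c=p["mtx"]@c; return c[:2]/c[2]
E
python3 - <<'E'
from h import *
im=cv2.imread("pics/top0.png"); d=np.load("pics/top0.npy")
a=cv2.resize(im[135:185,190:250],None,fx=6,fy=6,interpolation=cv2.INTER_CUBIC)
b=cv2.resize(im[145:225,335:465],None,fx=6,fy=6,interpolation=cv2.INTER_CUBIC)
c=np.zeros((300+480-200,780,3),np.uint8); c[:480]=b; cv2.imwrite("pics/cropL.png",c[:480]); cv2.imwrite("pics/cropC.png",a)
hsv=cv2.cvtColor(im,cv2.COLOR_BGR2HSV)
# cartridge black on paper
m=np.zeros(im.shape[:2],np.uint8); m[140:178,198:242]=1
dk=((im.max(2)<60)&(m>0)).astype(np.uint8)
print("black",cv2.minAreaRect(cv2.findNonZero(dk)),dk.sum())
og=((hsv[...,0]<22)&(hsv[...,1]>180)&(hsv[...,2]>150))
for nm,(r0,r1,c0,c1) in dict(cart=(145,172,205,235),bar=(150,205,338,356)).items():
    q=np.zeros_like(dk); q[r0:r1,c0:c1]=og[r0:r1,c0:c1]; R=cv2.minAreaRect(cv2.findNonZero(q)); print(nm,R,q.sum(),"depth",np.median(d[q>0]))
    box=cv2.boxPoints(R); print(np.round([back("top",x,24 if nm=="cart" else 48) for x in box],1).tolist(), back("top",R[0],24 if nm=="cart" else 48))
E
```

```text
black ((217.93849182128906, 158.60769653320312), (23.07046127319336, 16.99275779724121), 29.74488067626953) 329
cart ((217.5923309326172, 158.3384552001953), (2.8527989387512207, 11.65926456451416), 29.744882583618164) 36 depth 847.9662
[[606.7, 253.5, 24.0], [627.9, 241.3, 24.0], [624.8, 236.1, 24.0], [603.7, 248.4, 24.0]] [615.75467018 244.83122225  24.        ]
bar ((348.010009765625, 176.42999267578125), (4.666904449462891, 39.59798049926758), 8.130102157592773) 182 depth 821.04834
[[533.5, -12.4, 48.0], [613.1, -24.9, 48.0], [611.7, -34.3, 48.0], [532.1, -21.7, 48.0]] [572.54194646 -23.32535995  48.        ]
```

View pics/cropL.png

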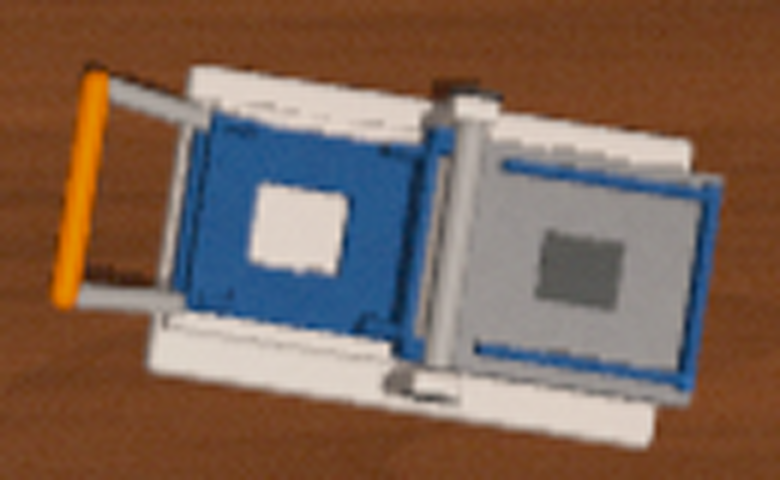

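View pics/cropC.png

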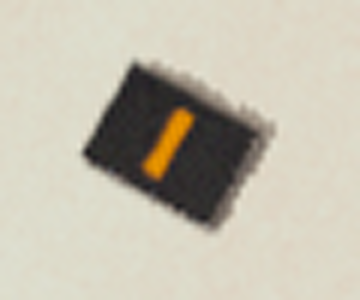

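The crops show the loader's bar ends at about (96,75) and (64,303) and the hinge rod at about (467,120) to (438,365). The white pocket pad is centred at about (298,228) and the dark bed pad at about (580,270). The cartridge corners are at about (135,63), (262,130), (212,228) and (85,153).

Run:
```python
from h import *
o=lambda c,off:(np.array(c)+.5)/6-.5+off
L=np.array([335,145]);C=np.array([190,135])
P={}
for n,c,off,z in [("bar1",(96,75),L,50),("bar2",(64,303),L,50),("h1",(467,120),L,50),("h2",(438,365),L,50),("pad",(298,228),L,32),("bed",(580,270),L,32),
 ("c1",(135,63),C,24),("c2",(258,130),C,24),("c3",(212,226),C,24),("c4",(85,153),C,24)]:
    P[n]=back("top",o(c,off),z); print(n,P[n].round(1))
bar=(P["bar1"]+P["bar2"])/2; 
print("bar",bar,"len",np.linalg.norm(P["bar1"]-P["bar2"]),"hinge",(P["h1"]+P["h2"])/2)
for a,b in [("bar2","bar1"),("h2","h1"),("bed","pad"),("c1","c2"),("c4","c3"),("c4","c1"),("c3","c2")]:
    v=P[b]-P[a]; print(a,b,np.linalg.norm(v[:2]).round(1),np.degrees(np.arctan2(v[1],v[0])).round(1))
v=bar-P["bed"];print(np.linalg.norm(v[:2]),np.degrees(np.arctan2(v[1],v[0])))
```

```text
bar1 [611.6 -28.8  50. ]
bar2 [534.6 -16.8  50. ]
h1 [ 595.1 -153.7   50. ]
h2 [ 512.5 -142.3   50. ]
pad [ 560.7 -100.8   32. ]
bed [ 545.2 -197.5   32. ]
c1 [643.8 256.2  24. ]
c2 [619.8 213.4  24. ]
c3 [586.4 229.7  24. ]
c4 [612.4 273.9  24. ]
bar [573.09383967 -22.80647051  50.        ] len 77.94710553629709 hinge [ 553.76792016 -147.97482784   50.        ]
bar2 bar1 77.9 -8.8
h2 h1 83.4 -7.8
bed pad 97.9 80.9
c1 c2 49.1 -119.2
c4 c3 51.3 -120.5
c4 c1 36.0 -29.3
c3 c2 37.2 -25.9
176.9013925088845 80.94247349916735
```

The measurements agree with each other. The pad-to-bed distance is 98 mm against 96 expected, bar-to-bed is 177 against 176, and the cartridge measures about 50x37. That puts the hinge at about (553,-149) with its y axis at 81.1°. Next I'll pick the cartridge.

```bash
cat >> h.py <<'E'
H=np.array([553.2,-148.8,45.]); A=np.radians(81.1)
hy=np.array([np.cos(A),np.sin(A),0]); hx=np.array([np.sin(A),-np.cos(A),0])
def hp(x,y,z): return H+x*hx+y*hy+np.array([0,0,z])
def rot(deg):  # tool down, jaws along heading deg; the half turn with the last joint nearer mid-range
    best=None
    for k in (0,180):
        a=np.radians(deg+k); y=np.array([np.cos(a),np.sin(a),0]); z=np.array([0,0,-1.]); R=np.column_stack([np.cross(y,z),y,z])
        q=ctrl.solve_ik([560,0,200],R)
        if q is not None and (best is None or abs(q[5])<best[0]): best=(abs(q[5]),R)
    return best[1]
def st(*a):
    s=sensors.read_state(); print(*a,"t%.1f"%s["t"],"p",np.round(s["eef_pos"],1),"F",np.round(s["force"],1),"w%.1f"%s["grip_width"])
E
python3 - <<'E'
from h import *
c=np.array([615.7,244.3]); R=rot(-29.5)
print(rot(-29.5)[:,1],rot(-8.9)[:,1],rot(81.1)[:,1])
ctrl.move_ptp([*c,120],R); ctrl.gripper_to(62); st("above")
im,_=optics.grab_frame("wrist"); cv2.imwrite("pics/w1.png",im[:,:,::-1])
print(ctrl.move_l([*c,28],vel=120,threshold=8)); st("down")
ctrl.gripper_to(30,force=35); st("grip")
ctrl.move_l([*c,150]); st("up")
im,_=optics.grab_frame("wrist"); cv2.imwrite("pics/w2.png",np.hstack([cv2.resize(cv2.imread("pics/w1.png"),(400,300)),cv2.resize(im[:,:,::-1],(400,300))]))
E
```

```text
[ 0.8703557  -0.49242356  0.        ] [ 0.98795987 -0.15471039  0.        ] [0.15471039 0.98795987 0.        ]
above t2.4 p [615.5 244.7 120.1] F [0.  0.3 0. ] w61.8
False
down t3.4 p [616.6 244.5  28.9] F [ 0.4  0.3 -0.2] w62.2
grip t3.7 p [616.9 244.6  29.6] F [-0.2  1.3  4.5] w39.0
up t4.7 p [614.6 244.  148.5] F [ 0.6 -0.8 -2.3] w39.4
```

View pics/w2.png

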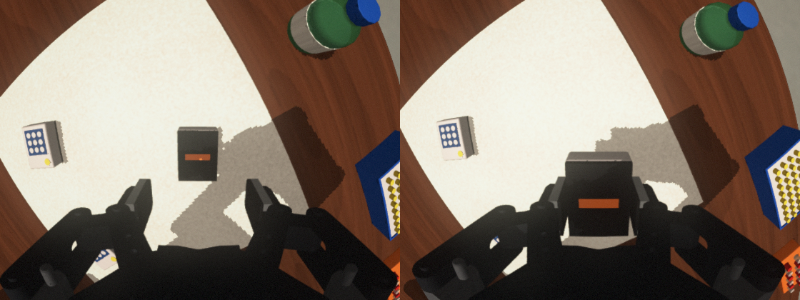

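The wrist view shows the cartridge held squarely between the pads, black side up, with a width of about 39.4. Now I'll place it.

Run:
```python
from h import *
R=rot(-8.9); p=hp(0,45,0)[:2]
ctrl.move_ptp([*p,150],R); ctrl.hold(.2); st("above")
print(ctrl.move_l([*p,75],vel=100)); print(ctrl.move_l([*p,59],vel=25,threshold=3)); st("down")
ctrl.gripper_to(56); st("open")
ctrl.move_l([*p,170]); st("up")
ctrl.move_ptp([*hp(0,140,130)],rot(81.1)); ctrl.gripper_to(30); st("bar")
im,_=optics.grab_frame("top"); b=cv2.resize(im[145:225,335:465,::-1],None,fx=6,fy=6,interpolation=cv2.INTER_CUBIC)
im,_=optics.grab_frame("wrist"); w=im[:,:,::-1]
im,_=optics.grab_frame("scene"); s=cv2.resize(im[250:420,100:300,::-1],(400,300))
cv2.imwrite("pics/place.png",np.vstack([cv2.resize(b,(800,300),interpolation=cv2.INTER_AREA),np.hstack([cv2.resize(w,(400,300)),s])]))
```

```text
above t6.3 p [ 560.5 -103.3  150. ] F [-0.3 -0.1 -0.9] w39.2
False
True
down t7.7 p [ 560.1 -104.3   61.5] F [0.1 0.9 3.7] w39.1
open t8.0 p [ 558.9 -103.9   60.3] F [ 0.5 -0.5 -0. ] w55.9
up t8.9 p [ 559.4 -104.1  169. ] F [ 0.1 -0.5  0.9] w55.8
bar t10.5 p [574.9 -10.6 175. ] F [-0.5 -0.5 -0.4] w29.7
```

View pics/place.png

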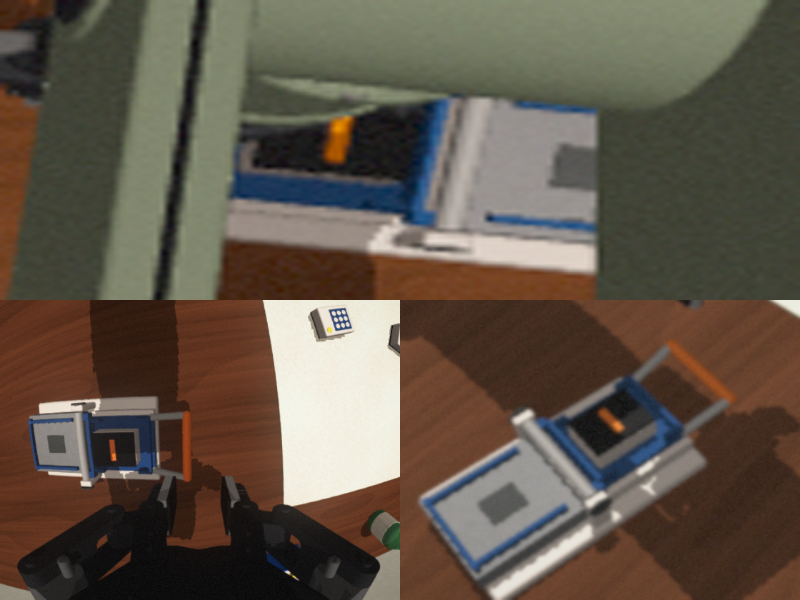

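The cartridge lies flat in the pocket, upside down, with its long side along hinge y and clear of the walls. Now I'll grip the bar and lift it a little as a test.

```bash
cat >> h.py <<'E'
def arc(deg,off=7,r=128):
    a=np.radians(deg); return hp(0,r*np.cos(a),r*np.sin(a)+off)
E
python3 - <<'E'
from h import *
ctrl.move_l(hp(0,128,60),rot(81.1)); print(ctrl.move_l(arc(0),vel=80,threshold=6)); st("down")
ctrl.gripper_to(4,force=30); st("grip")
for d in (7,15): ctrl.move_l(arc(d),vel=60); st(d)
im,_=optics.grab_frame("wrist"); cv2.imwrite("pics/lift.png",im[:,:,::-1])
E
```

```text
False
down t12.1 p [573.3 -22.4  52.1] F [ 0.2  0.4 -0.5] w30.2
grip t12.4 p [573.5 -23.4  52.8] F [-1.2 -3.3  1.7] w9.0
7 t12.8 p [573.3 -24.2  67.9] F [ 1.5 -5.5 -2.6] w8.6
15 t13.3 p [572.9 -27.2  85.1] F [ 1.7 -4.6 -3.9] w8.5
```

View pics/lift.png

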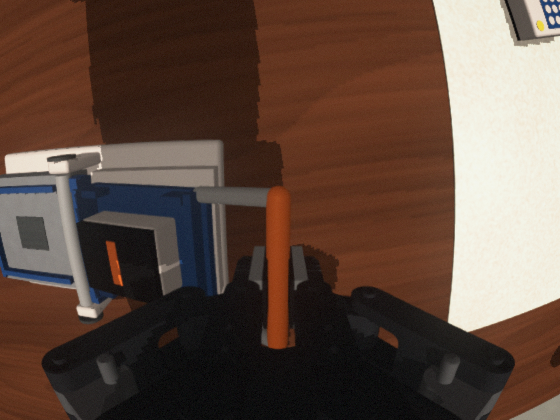

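The bar is held between the pads, the leaf is lifting, and the forces are small. Next I'll swing it over.

Run:
```python
from h import *
for d in range(25,176,10):
    v=120 if d<90 else 200
    hit=ctrl.move_l(arc(d),vel=v,threshold=30)
    if d%20==5 or hit: st(d,hit)
    if hit: break
else:
    print(ctrl.move_l(arc(180.5),vel=40,threshold=12)); st("end")
im,_=optics.grab_frame("scene"); s=im[200:420,50:330,::-1]
im,_=optics.grab_frame("wrist")
cv2.imwrite("pics/shut.png",np.hstack([cv2.resize(s,(400,314)),cv2.resize(im[:,:,::-1],(400,314))]))
```

```text
25 False t13.7 p [571.7 -34.  106. ] F [ 4.3 -2.  -3.6] w8.7
45 False t14.3 p [568.  -57.1 143. ] F [2.8 7.9 4.6] w8.7
65 False t15.0 p [562.2 -92.9 170. ] F [-1.7  9.2 14.2] w8.5
85 False t15.7 p [ 554.9 -137.6  181.5] F [-4.2  3.2 13.3] w8.7
105 False t16.2 p [ 547.6 -183.1  176.5] F [-3.4 -2.3  8.8] w8.8
125 False t16.7 p [ 541.1 -222.9  156.5] F [-1.7 -3.7  6.6] w8.6
145 False t17.2 p [ 536.7 -253.3  124.6] F [-0.2 -5.   2.9] w8.6
165 False t17.7 p [ 534.6 -271.8   84.2] F [ 1.4 -5.3 -0.2] w8.6
False
end t18.4 p [ 534.4 -276.3   50.7] F [ 2.1 -5.9 -0.7] w8.6
```

View pics/shut.png

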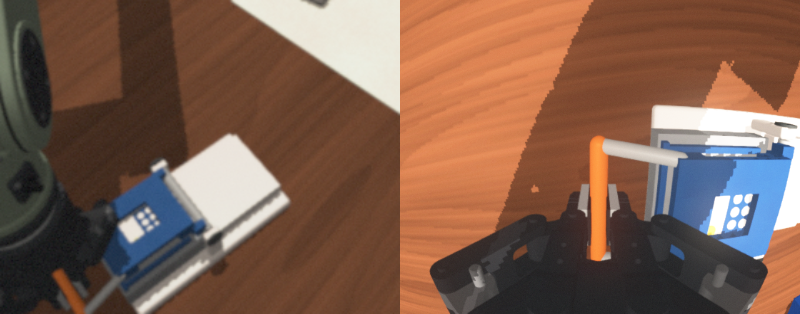

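The leaf is over, and the cartridge's white face with its blue wells shows through the window. I'll press lightly to confirm it is fully shut, then let go and back away.

Run:
```python
from h import *
p=sensors.read_state()["eef_pos"]
print(ctrl.move_l(arc(180)-[0,0,5],vel=20,threshold=8)); st("press")
ctrl.gripper_to(30); st("open")
p=np.array(sensors.read_state()["eef_pos"]); ctrl.move_l(p+[0,0,130]); 
ctrl.move_ptp([500,150,260],rot(81.1)); ctrl.hold(.5); st("away")
im,d=optics.grab_frame("top"); b=cv2.resize(im[145:235,335:485,::-1],(800,480),interpolation=cv2.INTER_CUBIC)
im,_=optics.grab_frame("scene"); s=cv2.resize(im[290:420,80:280,::-1],(800,520),interpolation=cv2.INTER_CUBIC)
cv2.imwrite("pics/fin_top.png",b); cv2.imwrite("pics/fin_scene.png",s)
# heights over the leaf/bar
P=optics.camera_params("top"); K=np.linalg.inv(P["mtx"])
for n,X in [("bar",hp(0,-128,5)),("bar+",hp(20,-128,5)),("bar-",hp(-20,-128,5)),("leaf hinge side",hp(24,-20,17)),("leaf outer side",hp(24,-78,17)),("leaf hinge -x",hp(-24,-20,17)),("leaf outer -x",hp(-24,-78,17))]:
    u,v=np.round(proj("top",X)).astype(int); w=d[v-1:v+2,u-1:u+2]
    print(n,[round(float((P["R"].T@(K@[u,v,1]*x-P["t"]))[2]),1) for x in (np.median(w),w.min())])
```

```text
True
press t18.8 p [ 534.5 -276.5   49.2] F [-0.8  0.4  5.5] w8.7
open t19.1 p [ 534.2 -277.3   48.8] F [0.2 0.3 0.2] w29.8
away t22.2 p [500.1 149.8 260. ] F [ 0.2 -0.2  0.6] w30.1
bar [47.8, 51.8]
bar+ [48.5, 52.7]
bar- [49.8, 51.3]
leaf hinge side [63.7, 66.0]
leaf outer side [62.6, 64.8]
leaf hinge -x [63.1, 65.3]
leaf outer -x [64.0, 66.6]
```

View pics/fin_top.png

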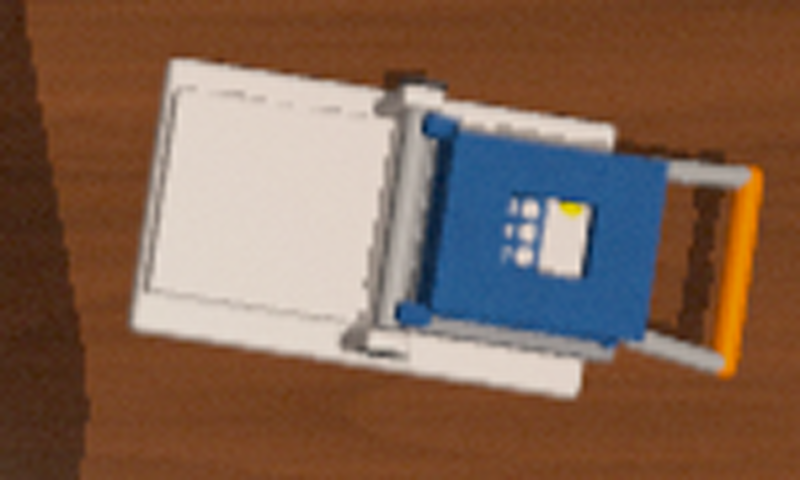

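View pics/fin_scene.png

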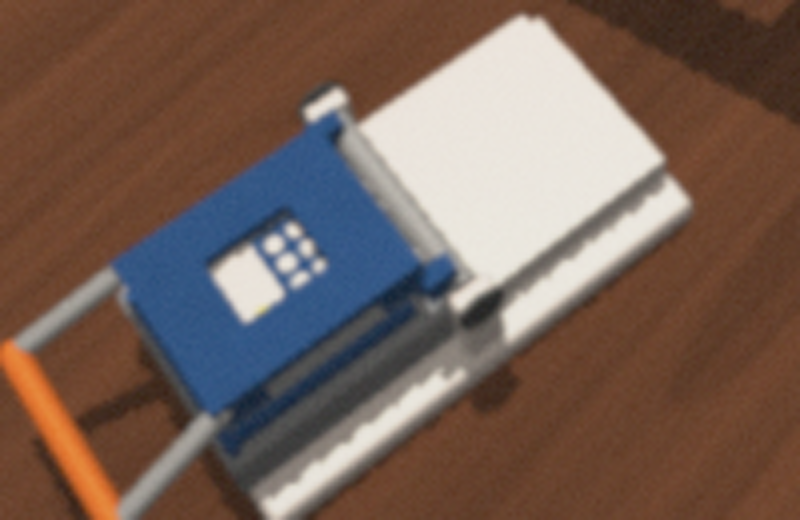

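The leaf is shut and level: bar top is about 50 mm against 50 expected, and the leaf back is 63–64 mm at all four corners. The cartridge's face shows through the window, so I'm handing in.

```bash
python3 -c "
from plant import ctrl,sensors
ctrl.finish_job(); print(sensors.read_state()['t'])"
```

```text
the job is handed in; nothing more can be done
the job is handed in; nothing more can be done
```

The job is done and handed in. I laid the upside-down cartridge in the open leaf's pocket and let go, then swung the leaf over by its orange bar, pressed it lightly shut and backed the arm away.

**Last checks, at about 22 s:**
- **Leaf shut:** The back of the leaf read 63–64 mm high at all four corners, so it is level. The top of the bar read 48–50 mm, against 50 expected when shut.
- **Cartridge face up:** Its white face, wells and yellow dot show through the leaf's window. It looks a little toward the hinge side of the bed. It is flat as far as I can tell from the level leaf, but I could not see the bed under it.
- **Forces:** The highest force in the printed readings was about 20 N, mid-swing. No move hit its 30 N stop.

No check failed or disagreed.

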